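Ready two cassettes for fixing and open the fixative bottle

TASK

Get two cassettes ready for fixing: drop both cassettes that lie on the bench into the open steel beaker, and only then open the square bottle of fixative. Its screw cap comes loose in less than a quarter turn, but the thread may be right-hand or left-hand and nothing outside shows which, so you may have to try both ways. Lift the cap straight up off the bottle and finish while still holding it level, about a hand's breadth straight above the open mouth: do not put it down or let go. Leave the round bottle shut, and do not knock over the beaker or push the specimen pots about.

Things in the scene. Friction and masses are not known exactly. Their poses are not given: they have to be found in the camera images.
- cassette_1_mid (a point): centre of the first embedding cassette, a flat plastic frame 28 x 40 x 6 mm lying on the bench behind the shut laptop; its x axis is the short side (28 mm, grasp across it), y the long side, z up; 12 g
- cassette_2_mid (a point): centre of the second, equal cassette; axes as for the first
- beaker: open stainless beaker standing loose in front of the laptop, 77 mm outside diameter (81 mm over the rim), 72 mm high, wall 2 mm, floor 3 mm thick; origin at the centre of its underside, z up; 250 g
- bottle_square: the fixative bottle: white, square, 62 x 62 mm, in a square rubber boot 76 x 76 x 12 mm, fixed to the bench so that it cannot turn; right of the laptop, in either of two places; origin at the centre of the boot's underside, on the bench. The shoulder narrows from 62 mm wide at height 78 mm to 37 mm at 94 mm
- cap_square_mid (a point): centre of the square bottle's black ribbed screw cap, 52 mm diameter, 28 mm tall, 30 g; closed, this point is 116 mm, the cap's top 130 mm and its lower edge 102 mm above the bench; z along the cap's axis, up. Tightening meets a hard stop after about 3 degrees; the fingers then slip or the wrist feels the torque
- cap_round_mid (a point): centre of the round bottle's cap; closed, 116 mm above the bench
- specimen_pot_4_mid (a point): centre of a specimen pot with lid (49 mm diameter, 65 mm high, loose), behind the cassettes: a bystander
- specimen_pot_5_mid (a point): centre of another such specimen pot, behind the bottles: a bystander
- mouth_square (a point): centre of the square bottle's mouth, 126 mm above the bench, on the cap's axis. Three-start lug thread: from tight, 65 to 75 degrees of loosening frees the cap (at about 80 it stops), which then lifts straight off without force; before that it cannot be lifted. Loosening is counter-clockwise from above for a right-hand thread, clockwise for a left-hand one; the hand changes from start to start
- bottle_round: the other bottle, to stay shut: white, round, 62 mm diameter, in a round fixed rubber boot, with an equal cap; it stands in the other of the two places; origin at the centre of the boot's underside
Things that resemble listed ones, but are neither listed nor needed, are in the scene too. What is shaped like the part that bears cap_square_mid but blue is not meant.

How it is judged:
By the outcome, as a careful person would: the job done as asked, in the order asked, and still so for the second after the job is handed in, while the arm keeps its last pose, push and grip.
It also fails if it takes over 72 s, if anything falls off the work surface, if the arm or the gripper's body presses on something with over 40 N, if the wrist force passes 120 N, or if a joint passes its speed limit or range.

ROBOT

A 6-joint arm with a two-finger parallel gripper is mounted at the origin on a cart in front of the work surface, level with it; the furniture and walls round the work are solid. World frame = base frame: x ahead of the robot, y to its left, z up, the work surface at z = 0. Lengths are in m, angles in rad, forces in N, time in s.
With the tool pointing down it reaches from about 0.25 to 0.8 m from the base axis. Payload 8.5 kg.
Tool frame: the origin (TCP) lies between the finger pads; the fingertips stand 17 mm ahead of it and the grasp point (between the pads) lies 2 mm behind it; z points along the fingers, y is the line along which they close (so a half turn about z gives the same grasp; the last joint's range is limited). The gripper opens to 85 mm and grips with 20 to 120 N. Pads are 22 mm wide; open, the fingers measure 114 mm over their backs; the gripper's body (76 mm by 85 mm) begins 54 mm behind the grasp point. The pads swing forward as they close: fully open they stand 13 mm farther back than shut.
Start: joints at [-1.17, 0.238, -0.013, 1.319, 0, 1.571], TCP at [0.205, -0.483, 0.248] pointing down, gripper open.
Joint ranges: [-2.66, 2.66], [-1.03, 1.9], [-1.14, 1.46], [-1.82, 2.27], [-1.45, 1.34], [-3.14, 3.14]. Speed limits (rad/s): [2.22, 2.22, 2.79, 3.14, 3.14, 3.14].

INTERFACE

Orientations are given as a unit quaternion [x, y, z, w].
In Python, from bench import sensors, cams, workorder gives the robot as it stands.
- The arm moves only by the shell command python3 -m creep 'ROWS'. ROWS is JSON, one flat list of numbers, 7 for each row, row after row: the turn, a rotation vector about the world's x, y, z in rad, then the shift along the world's x, y, z in m, then the opening, from 0 (shut) to 1 (fully open). A call has 1 to 10 rows; each row is the pose to reach, as a shift and turn from the pose commanded when the call began; what a row does not reach only later rows make up. A row lasts 1/8 s, in which the tool goes at most 62.5 mm and 10.7 degrees, less where a joint would pass 70% of its speed; a pose out of reach is approached as far as the arm can. A call with a gripper value outside its range is refused whole. The fingers move at their own pace and stop on an object; the grip force is fixed at half the most. Time passes only in rows, so rows that repeat a pose let the fingers close. It gives the time, the measured TCP pose, the force, the opening and the grip force at its end, in the units of the state.
- sensors.state(): the state, without advancing time (a new reading comes with each control period).
- cams.camera(name): name is "side" or "top"; returns a dict with "image" (400x640x3 uint8, red, green, blue), "K" (3x3 intrinsics, pixels), "k1" (the pictures are not rectified: a ray, as slopes to the right and down, at radius r is drawn at 1 + k1 r^2 times it, then the intrinsics apply), "R" (3x3) and "t" (3): a world point X has camera coordinates R X + t. Camera axes: x right, y down, z forward; pixel columns grow to the right and rows downward; lengths in m; the calibration is good to about 2 mm. A picture is of the moment at which its call begins. There is no depth.
- workorder.finish_job(): hands the job in; it is judged then, once.
The state is a dict: "clock": time; "joint_positions": joint angles; "joint_vel": joint speeds; "tau": joint torques, N m; "eef_pos": TCP position; "eef_rot": TCP orientation; "ft_force": force on the tool from outside, world axes, zero at the start; "wrist_torque": the same for the moment, N m; "width": finger opening in m; "grasp_force": force on a finger pad.
Only numpy, scipy, OpenCV 4.12 (cv2) and the standard library are available. Lean on these libraries where they do the work, as an engineer would, in place of code of your own. Each camera call takes 0.05 s, during which the arm holds its last target. There are 200 camera calls.

## Working session

There is one attempt and no reset: what is moved stays moved. The work goes in short steps, Python scripts to look and compute and a shell command to move; the robot and the scene stay as the last step left them, time stands still between calls to the robot, and variables do not carry over. Pictures are saved under pics/ and viewed, at most 10 in all, crops included, and the job is handed in when it is done.

```bash
ls; mkdir -p pics
cat > h.py <<'E'
import numpy as np, cv2
from bench import sensors, cams, workorder
def grab(n):
    c=cams.camera(n); np.savez(f'{n}.npz',**c); return c
def load(n): return dict(np.load(f'{n}.npz'))
def ray(c,u,v):
    K=np.array(c['K']);k=float(c['k1']);d=cv2.undistortPoints(np.array([[[u,v]]],float),K,np.array([k,0,0,0.]))[0,0]
    R=np.array(c['R']);t=np.array(c['t']);return -R.T@t, R.T@np.array([d[0],d[1],1])
def atz(c,u,v,z):
    o,d=ray(c,u,v); return o+d*(z-o[2])/d[2]
def proj(c,P):
    R=np.array(c['R']);t=np.array(c['t'])
    return cv2.projectPoints(np.array(P,float).reshape(-1,3),cv2.Rodrigues(R)[0],t,np.array(c['K']),np.array([float(c['k1']),0,0,0.]))[0].reshape(-1,2)
E
python3 - <<'E'
from h import *
for n in ('top','side'):
    c=grab(n); cv2.imwrite(f'pics/{n}0.png',c['image'][...,::-1]); R=np.array(c['R']);print(n,np.round(-R.T@np.array(c['t']),3),np.round(R,2).tolist(),c['k1'],np.array(c['K'])[0,0])
s=sensors.state();print(s['eef_pos'],s['eef_rot'],s['clock'],s['width'])
E
```

```text
pics
top [ 0.355 -0.218  0.946] [[0.07, -1.0, -0.0], [-0.98, -0.07, -0.21], [0.21, 0.02, -0.98]] -0.011389050684566507 364.85588173929216
side [0.776 0.238 0.979] [[-0.9, 0.43, 0.02], [0.37, 0.78, -0.51], [-0.23, -0.45, -0.86]] -0.05458617829439475 511.1227951261084
[ 0.20469207 -0.48308573  0.24775971] [ 9.79988880e-01  1.99051272e-01 -1.13462944e-04 -6.11606427e-04] 0.1 0.08523593050803467
```

View pics/top0.png

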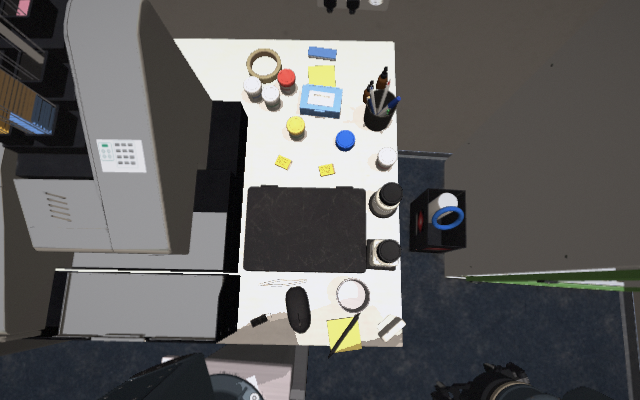

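View pics/side0.png

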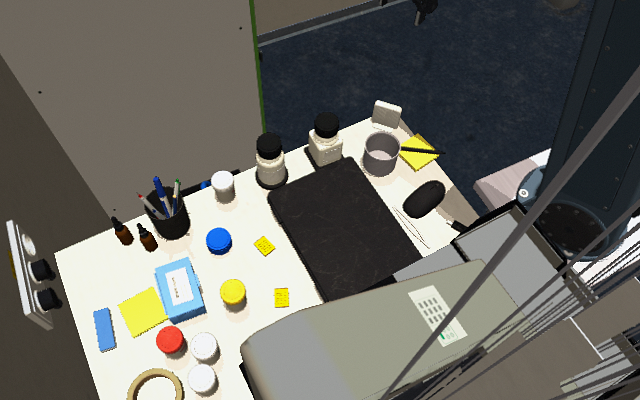

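The top view shows yellow cassettes at (284,162) and (326,170), the beaker at (352,294), a bottle with a square boot at (383,253), and a round bottle at (386,200). The side view shows the square bottle at (326,140), the round one at (270,160), and the cassettes at (264,245) and (282,298). There are also flat yellow notes at (321,76) and (344,334), which are too big to be cassettes, and a blue lid at (345,140), which is not the black cap. I'll confirm in one enlarged crop.

Run:
```python
from h import *
t=load('top')['image'][...,::-1];s=load('side')['image'][...,::-1]
a=cv2.resize(t[145:315,270:410],None,fx=2.8,fy=3.5,interpolation=cv2.INTER_CUBIC)
a=cv2.resize(t[148:318,266:410],(504,595),interpolation=cv2.INTER_CUBIC)
b=cv2.resize(s[105:195,245:345],(296,266),interpolation=cv2.INTER_CUBIC)
d=cv2.resize(s[230:312,235:335],(296,243),interpolation=cv2.INTER_CUBIC)
im=np.zeros((600,800,3),np.uint8);im[:595,:504]=a;im[:266,504:]=b;im[300:543,504:]=d
cv2.imwrite('pics/crop.png',im)
for n in('top','side'):
    c=load(n);hsv=cv2.cvtColor(c['image'],cv2.COLOR_RGB2HSV)
    m=cv2.inRange(hsv,(22,150,100),(35,255,255));k,l,st,ce=cv2.connectedComponentsWithStats(m)
    for i in range(1,k):
        if st[i,4]>30:
            P=np.argwhere(l==i)[:,::-1]
            Z=0.006 
            W=np.array([atz(c,*p,Z)[:2] for p in P.astype(float)]).astype(np.float32)
            print(n,st[i],ce[i].round(1),atz(c,*ce[i],Z).round(4),[np.round(q,4).tolist() if np.ndim(q) else round(q,1) for q in cv2.minAreaRect(W*1000)])
```

```text
top [320 165  10   8  35] [325.6 168.7] [ 0.6534 -0.2099  0.006 ] [[653.7397, -206.8823], [19.6766, 24.2502], 3.8]
side [401 133  34  18 300] [417.5 142.8] [ 0.2173 -0.3026  0.006 ] [[222.9999, -293.6576], [57.5858, 59.4574], 11.8]
side [399 150  40  22 462] [416.9 158.5] [ 0.2426 -0.2644  0.006 ] [[233.2783, -273.7424], [78.0059, 64.2201], 9.7]
side [254 236  21  20 219] [263.9 245.6] [ 0.652 -0.21   0.006] [[652.0164, -210.2548], [27.92, 37.183], 15.3]
side [220 279  25  26 491] [232.2 291.2] [ 0.7486 -0.1445  0.006 ] [[748.6411, -145.2119], [50.6516, 49.6961], 37.6]
side [ 118  287   50   51 1431] [142.7 311.9] [ 0.9234 -0.1789  0.006 ] [[923.0432, -179.3313], [74.0186, 77.8216], 6.5]
side [274 288  15  19 243] [281.2 297.3] [ 0.6652 -0.0912  0.006 ] [[665.0135, -91.4544], [36.6615, 28.0772], 70.8]
```

View pics/crop.png

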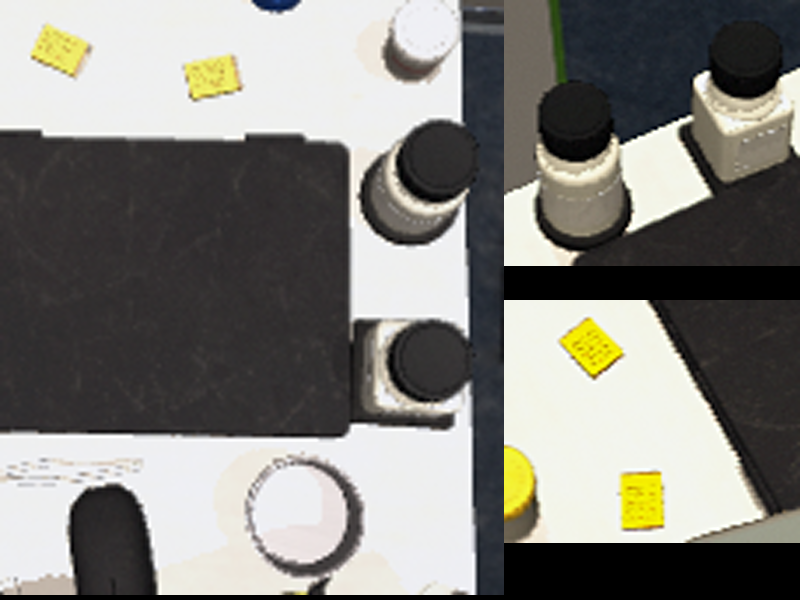

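The crop confirms it. The two small yellow frames are the cassettes: A at about (0.652,-0.210) and B at about (0.665,-0.091). The bottle with the square body and boot and a black cap at top-view pixel (389,251) is the fixative, and the round one behind it stays shut. Next I'll locate the beaker, caps and obstacles.

Run:
```python
from h import *
t,s=load('top'),load('side')
def tri(p,q):
    (o1,d1),(o2,d2)=ray(t,*p),ray(s,*q)
    A=np.stack([d1,-d2],1);x=np.linalg.lstsq(A,o2-o1,rcond=None)[0]
    a,b=o1+d1*x[0],o2+d2*x[1];return ((a+b)/2).round(3),round(float(np.linalg.norm(a-b)),4)
for p,q in [((97,141),(441,347)),((138,139),(408,290)),((145,172),(432,285)),((104,172),(465,340))]: print('keypad',tri(p,q))
print('devtop corner',tri((190,253),(520,230)))
print('round pos',atz(t,389,193.5,.13), atz(s,267.5,143,.13))
# black caps: dark blobs
for c,n,w in((t,'top',(350,170,410,280)),(s,'side',(250,105,345,170))):
    g=c['image'].max(2); m=((g<75)*255).astype(np.uint8); mm=np.zeros_like(m); x0,y0,x1,y1=w; mm[y0:y1,x0:x1]=m[y0:y1,x0:x1]
    mm=cv2.morphologyEx(mm,cv2.MORPH_OPEN,np.ones((9,9),np.uint8))
    k,l,st,ce=cv2.connectedComponentsWithStats(mm)
    for i in range(1,k): print(n,st[i],ce[i].round(1),atz(c,*ce[i],.116).round(4))
print('cap top',atz(t,389,250.5,.13).round(4),atz(s,327,121,.13).round(4))
print('beaker',atz(t,352.5,294.5,.072).round(4),atz(s,382,147,.072).round(4))
print('laptop rear',[atz(t,*p,.02).round(3).tolist() for p in((247,186),(365,187),(365,271),(245,271))])
print('base px',proj(t,[0,0,0]),proj(s,[0,0,0]))
print('back',[atz(t,*p,0).round(3).tolist() for p in((245,100),(245,170),(395,40),(403,345),(240,345))])
for z in(.2,.4,.5,.6):print(z,[atz(t,*p,z).round(3).tolist() for p in((190,250),(205,100),(165,30))])
```

```text
keypad (array([0.56 , 0.172, 0.374]), 0.002)
keypad (array([0.564, 0.096, 0.386]), 0.002)
keypad (array([0.518, 0.095, 0.349]), 0.0014)
keypad (array([0.516, 0.173, 0.338]), 0.0003)
devtop corner (array([0.365, 0.043, 0.309]), 0.0745)
round pos [ 0.56429986 -0.36028135  0.13      ] [ 0.57041872 -0.36387163  0.13      ]
top [ 378  170   32  110 1907] [398.1 222.8] [ 0.5    -0.3856  0.116 ]
top [ 350  189   20   84 1384] [357.9 232.4] [ 0.4714 -0.2942  0.116 ]
side [ 256  105   89   54 3300] [296.7 126.2] [ 0.493  -0.3884  0.116 ]
side [335 161  10   9  90] [339.5 165. ] [ 0.4559 -0.2607  0.116 ]
cap top [ 0.4337 -0.364   0.13  ] [ 0.4334 -0.364   0.13  ]
beaker [ 0.3316 -0.2926  0.072 ] [ 0.3328 -0.2892  0.072 ]
laptop rear [[0.588, -0.007, 0.02], [0.606, -0.316, 0.02], [0.389, -0.325, 0.02], [0.369, -0.026, 0.02]]
base px [[218.59223478 429.33176025]] [[569.31196166 210.78983311]]
back [[0.843, 0.031, 0.0], [0.637, 0.008, 0.0], [1.064, -0.388, 0.0], [0.218, -0.428, 0.0], [0.191, -0.029, -0.0]]
0.2 [[0.401, 0.053, 0.2], [0.734, 0.068, 0.2], [0.906, 0.186, 0.2]]
0.4 [[0.388, -0.019, 0.4], [0.632, -0.009, 0.4], [0.758, 0.078, 0.4]]
0.5 [[0.382, -0.056, 0.5], [0.581, -0.047, 0.5], [0.684, 0.024, 0.5]]
0.6 [[0.376, -0.092, 0.6], [0.531, -0.085, 0.6], [0.61, -0.031, 0.6]]
```

```bash
python3 -m creep '[0,0,1.436,0.447,0.273,0,0.45, 0,0,1.436,0.447,0.273,0,0.45, 0,0,1.436,0.447,0.273,0,0.45, 0,0,1.436,0.447,0.273,0,0.45, 0,0,1.436,0.447,0.273,0,0.45, 0,0,1.436,0.447,0.273,0,0.45, 0,0,1.436,0.447,0.273,0,0.45, 0,0,1.436,0.447,0.273,0,0.45, 0,0,1.436,0.447,0.273,0,0.45, 0,0,1.436,0.447,0.273,0,0.45]'
python3 - <<'E'
from h import *
t,s=load('top'),load('side')
# silhouette bounds of device: y of rays at given z
for p in((192,250),(195,170),(208,100)):
    print('top',p,[(z,atz(t,*p,z)[:2].round(3).tolist()) for z in(.1,.2,.3,.4)])
for p in((245,352),(300,315),(390,285),(470,262)):
    print('side',p,[(z,atz(s,*p,z)[:2].round(3).tolist()) for z in(.1,.2,.3,.4)])
print(sensors.state()['joint_positions'])
E
```

```text
clock: 1.35
eef_pos: [0.6529, -0.2088, 0.2468]
eef_rot: [0.606, 0.795, -0.0, -0.001]
ft_force: [-1.2, -0.4, 0.6]
width: 0.0383
grasp_force: 0.0
top (192, 250) [(0.1, [0.407, 0.085]), (0.2, [0.401, 0.049]), (0.3, [0.395, 0.013]), (0.4, [0.389, -0.022])]
top (195, 170) [(0.1, [0.599, 0.105]), (0.2, [0.57, 0.067]), (0.3, [0.541, 0.029]), (0.4, [0.513, -0.009])]
top (208, 100) [(0.1, [0.785, 0.098]), (0.2, [0.734, 0.061]), (0.3, [0.683, 0.023]), (0.4, [0.633, -0.014])]
side (245, 352) [(0.1, [0.771, 0.003]), (0.2, [0.772, 0.03]), (0.3, [0.772, 0.057]), (0.4, [0.773, 0.083])]
side (300, 315) [(0.1, [0.659, -0.015]), (0.2, [0.673, 0.013]), (0.3, [0.686, 0.042]), (0.4, [0.699, 0.071])]
side (390, 285) [(0.1, [0.487, 0.004]), (0.2, [0.52, 0.031]), (0.3, [0.553, 0.057]), (0.4, [0.586, 0.084])]
side (470, 262) [(0.1, [0.328, 0.03]), (0.2, [0.379, 0.053]), (0.3, [0.43, 0.077]), (0.4, [0.481, 0.101])]
[-3.09566066e-01  5.30333378e-01  4.33372971e-01  1.47562710e+00
  2.12221617e-05  9.92775201e-01]
```

```bash
python3 -m creep '[0,0,0,-0.001,-0.001,-0.06,0.45, 0,0,0,-0.001,-0.001,-0.12,0.45, 0,0,0,-0.001,-0.001,-0.18,0.45, 0,0,0,-0.001,-0.001,-0.21,0.45, 0,0,0,-0.001,-0.001,-0.22,0.45, 0,0,0,-0.001,-0.001,-0.225,0.45, 0,0,0,-0.001,-0.001,-0.225,0.45]'
python3 - <<'E'
from h import *
t=grab('top');s=grab('side')
a=cv2.resize(t['image'][130:210,275:375],(400,320),interpolation=cv2.INTER_CUBIC)
b=cv2.resize(s['image'][195:275,210:310],(400,320),interpolation=cv2.INTER_CUBIC)
cv2.imwrite('pics/a1.png',np.hstack([a,b])[...,::-1])
E
```

```text
clock: 2.22
eef_pos: [0.6513, -0.2118, 0.0245]
eef_rot: [0.607, 0.795, 0.0, 0.001]
ft_force: [-0.3, -0.2, 0.3]
width: 0.0383
grasp_force: 0.0
```

View pics/a1.png

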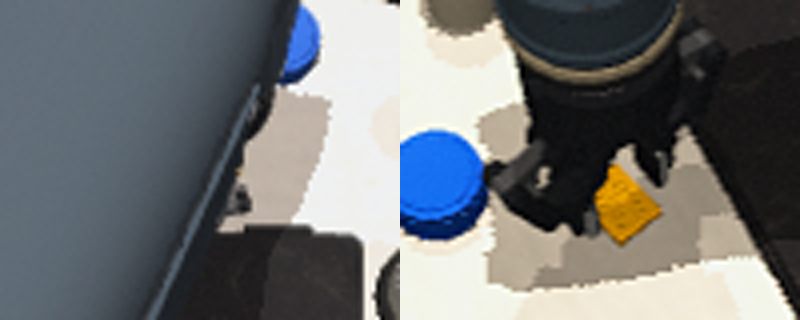

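The side crop shows the fingers straddling the orange-shaded cassette (crop (625,205)), and there is no contact force. I'll lower the last few mm and close.

```bash
python3 -m creep '[0,0,0,0.0005,0.001,-0.005,0.45, 0,0,0,0.0005,0.001,-0.005,0.45, 0,0,0,0.0005,0.001,-0.005,0.15, 0,0,0,0.0005,0.001,-0.005,0.15, 0,0,0,0.0005,0.001,-0.005,0.15, 0,0,0,0.0005,0.001,-0.005,0.15]'
```

```text
clock: 3.08
eef_pos: [0.6516, -0.2104, 0.0186]
eef_rot: [0.607, 0.795, 0.0, 0.0]
ft_force: [-0.9, 0.6, 4.5]
width: 0.026
grasp_force: 59.6
```

```bash
python3 -m creep '[0,0,0,0,0,0.04,0.15, 0,0,0,0,0,0.1,0.15, 0,0,0,0,0,0.16,0.15, 0,0,0,-0.05,-0.013,0.16,0.15, 0,0,0,-0.11,-0.028,0.16,0.15, 0,0,0,-0.17,-0.043,0.16,0.15, 0,0,0,-0.23,-0.058,0.16,0.15, 0,0,0,-0.28,-0.07,0.16,0.15, 0,0,0,-0.31,-0.078,0.16,0.15, 0,0,0,-0.32,-0.081,0.16,0.15]'
python3 -m creep '[0,0,0,0,0,0,0.15, 0,0,0,0,0,-0.02,0.15, 0,0,0,0,0,-0.04,0.15, 0,0,0,0,0,-0.04,0.15]'
python3 - <<'E'
from h import *
t=grab('top');s=grab('side')
a=cv2.resize(t['image'][250:350,290:415],(400,320),interpolation=cv2.INTER_CUBIC)
b=cv2.resize(s['image'][90:190,310:435],(400,320),interpolation=cv2.INTER_CUBIC)
cv2.imwrite('pics/a2.png',np.hstack([a,b])[...,::-1])
E
```

```text
clock: 4.32
eef_pos: [0.3297, -0.2915, 0.1783]
eef_rot: [0.608, 0.794, -0.0, -0.0]
ft_force: [1.2, -0.1, -0.2]
width: 0.0259
grasp_force: 59.1
clock: 4.82
eef_pos: [0.3317, -0.2906, 0.1371]
eef_rot: [0.607, 0.795, 0.0, -0.001]
ft_force: [-0.4, 0.6, 0.4]
width: 0.026
grasp_force: 59.1
```

View pics/a2.png

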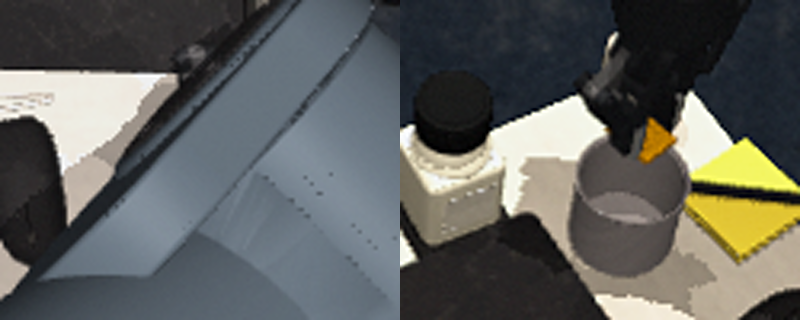

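The side crop shows cassette A in the fingers at crop (655,140), over the beaker mouth at about (634,178). Next I'll lower it to the rim, release and rise.

```bash
python3 -m creep '[0,0,0,0,-0.001,-0.03,0.15, 0,0,0,0,-0.001,-0.046,0.15, 0,0,0,0,-0.001,-0.046,0.15, 0,0,0,0,-0.001,-0.046,0.42, 0,0,0,0,-0.001,-0.046,0.42, 0,0,0,0,-0.001,-0.046,0.42, 0,0,0,0,-0.001,0,0.42, 0,0,0,0,-0.001,0.06,0.45, 0,0,0,0,-0.001,0.09,0.45]'
python3 - <<'E'
from h import *
s=grab('side');c=s;hsv=cv2.cvtColor(c['image'],cv2.COLOR_RGB2HSV)
m=cv2.inRange(hsv,(12,140,80),(35,255,255));k,l,st,ce=cv2.connectedComponentsWithStats(m)
for i in range(1,k):
    if st[i,4]>30:print(st[i],ce[i].round(1))
cv2.imwrite('pics/a3.png',cv2.resize(s['image'][90:190,310:435],(500,400),interpolation=cv2.INTER_CUBIC)[...,::-1])
E
```

```text
clock: 6.05
eef_pos: [0.3319, -0.2929, 0.2315]
eef_rot: [0.607, 0.795, -0.0, 0.002]
ft_force: [0.1, -0.5, -0.7]
width: 0.0386
grasp_force: 0.0
[401 133  35  18 300] [417.9 143. ]
[399 150  40  22 466] [416.8 158.5]
[116 228  10   7  31] [120.7 232.2]
[220 279  26  27 526] [232.5 291.7]
[ 118  287   50   51 1441] [142.6 312. ]
[274 288  15  19 253] [281.3 297.3]
[141 375  20   9  41] [149.7 377.7]
```

View pics/a3.png

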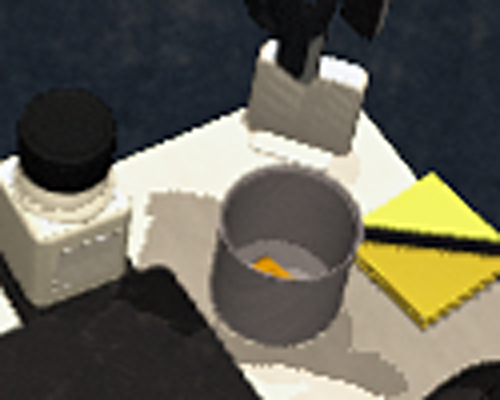

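The crop shows cassette A lying in the beaker (crop (268,268)) and the beaker upright. Now for cassette B.

```bash
python3 -m creep '[0,0,-0.1,0.05,0.03,0,0.45, 0,0,-0.2,0.1,0.06,0,0.45, 0,0,-0.3,0.15,0.09,0,0.45, 0,0,-0.4,0.2,0.12,0,0.45, 0,0,-0.5,0.25,0.15,0,0.45, 0,0,-0.602,0.3,0.18,0,0.45, 0,0,-0.602,0.325,0.195,0,0.45, 0,0,-0.602,0.334,0.201,0,0.45, 0,0,-0.602,0.334,0.201,-0.04,0.45, 0,0,-0.602,0.334,0.201,-0.08,0.45]'
python3 -m creep '[0,0,0,0,0,-0.05,0.45, 0,0,0,0,0,-0.1,0.45, 0,0,0,0,0,-0.12,0.45, 0,0,0,0,0,-0.124,0.45, 0,0,0,0,0,-0.124,0.45]'
python3 - <<'E'
from h import *
s=grab('side');print(sensors.state()['tau'].round(1) if hasattr(sensors.state()['tau'],'round') else sensors.state()['tau'])
cv2.imwrite('pics/b1.png',cv2.resize(s['image'][245:345,220:345],(500,400),interpolation=cv2.INTER_CUBIC)[...,::-1])
E
```

```text
clock: 7.35
eef_pos: [0.6649, -0.0919, 0.1478]
eef_rot: [0.815, 0.579, 0.0, 0.0]
ft_force: [-0.2, -0.9, -0.4]
width: 0.0385
grasp_force: 0.0
clock: 7.98
eef_pos: [0.6654, -0.0919, 0.0252]
eef_rot: [0.816, 0.579, 0.0, 0.0]
ft_force: [-0.2, 0.6, -0.3]
width: 0.0383
grasp_force: 0.0
[ -0.1 -76.   29.4   0.   -0.   -0. ]
```

View pics/b1.png

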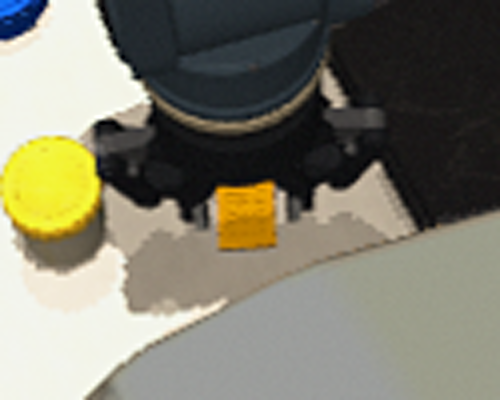

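The crop shows cassette B (246,215) centred between the fingers (203 and 290), with the yellow pot at (52,190) clear. I'll grasp, lift and bring it to the beaker.

```bash
python3 -m creep '[0,0,0,0,0,-0.006,0.45, 0,0,0,0,0,-0.006,0.45, 0,0,0,0,0,-0.006,0.15, 0,0,0,0,0,-0.006,0.15, 0,0,0,0,0,-0.006,0.15, 0,0,0,0,0,-0.006,0.15, 0,0,0,0,0,0.04,0.15, 0,0,0,0,0,0.1,0.15, 0,0,0,0,0,0.155,0.15, 0,0,0,0,0,0.155,0.15]'
```

```text
clock: 9.28
eef_pos: [0.6677, -0.0917, 0.1845]
eef_rot: [0.815, 0.579, 0.003, 0.003]
ft_force: [-0.3, -0.2, -1.2]
width: 0.0266
grasp_force: 59.1
```

```bash
python3 -m creep '[0,0,0.1,-0.05,-0.03,0,0.15, 0,0,0.2,-0.1,-0.06,0,0.15, 0,0,0.3,-0.15,-0.09,0,0.15, 0,0,0.4,-0.2,-0.12,0,0.15, 0,0,0.5,-0.25,-0.15,0,0.15, 0,0,0.602,-0.3,-0.18,0,0.15, 0,0,0.602,-0.325,-0.195,0,0.15, 0,0,0.602,-0.334,-0.202,0,0.15, 0,0,0.602,-0.334,-0.202,-0.02,0.15, 0,0,0.602,-0.334,-0.202,-0.05,0.15]'
python3 -m creep '[0,0,0,0,0,-0.03,0.15, 0,0,0,0,0,-0.039,0.15, 0,0,0,0,0,-0.039,0.15, 0,0,0,0,0,-0.039,0.42, 0,0,0,0,0,-0.039,0.42, 0,0,0,0,0,-0.039,0.42, 0,0,0,0,0,0,0.42, 0,0,0,0,0,0.06,0.45, 0,0,0,0,0,0.11,0.45]'
python3 - <<'E'
from h import *
s=grab('side')
cv2.imwrite('pics/b2.png',cv2.resize(s['image'][90:190,310:435],(500,400),interpolation=cv2.INTER_CUBIC)[...,::-1])
E
```

```text
clock: 10.52
eef_pos: [0.3323, -0.2937, 0.1288]
eef_rot: [0.607, 0.795, 0.0, 0.001]
ft_force: [-0.1, -0.4, 0.1]
width: 0.0261
grasp_force: 59.2
clock: 11.65
eef_pos: [0.3313, -0.2934, 0.2417]
eef_rot: [0.607, 0.795, -0.0, 0.001]
ft_force: [0.9, -0.1, -0.3]
width: 0.0387
grasp_force: 0.0
```

View pics/b2.png

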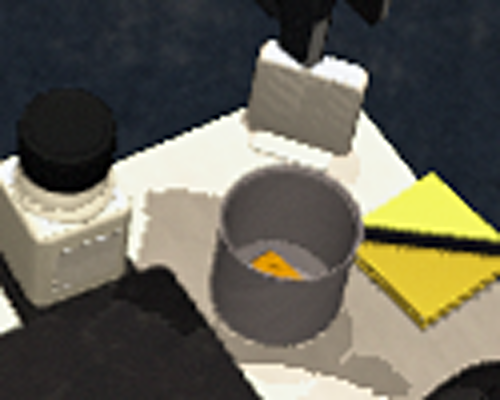

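The orange patch in the beaker is now larger (crop (278,265)), and the beaker hasn't moved. I'll check that no cassette lies elsewhere while moving over the square cap with the gripper open.

```bash
python3 - <<'E'
from h import *
s=load('side');hsv=cv2.cvtColor(s['image'],cv2.COLOR_RGB2HSV)
m=cv2.inRange(hsv,(10,140,80),(35,255,255));k,l,st,ce=cv2.connectedComponentsWithStats(m)
for i in range(1,k):
    if st[i,4]>15:print(st[i],ce[i].round(1))
E
python3 -m creep '[0,0,0,0.04,-0.028,0,1, 0,0,0,0.08,-0.056,0,1, 0,0,0,0.102,-0.071,0,1, 0,0,0,0.102,-0.071,0,1, 0,0,0,0.102,-0.071,-0.03,1, 0,0,0,0.102,-0.071,-0.05,1, 0,0,0,0.102,-0.071,-0.05,1, 0,0,0,0.102,-0.071,-0.05,1]'
python3 - <<'E'
from h import *
s=grab('side')
im=s['image'].copy()
for z,r in((.130,.026),(.102,.026)):
    a=np.linspace(0,2*np.pi,60); P=np.c_[.4335+r*np.cos(a),-.364+r*np.sin(a),0*a+z]
    for p in proj(s,P): 
        im[int(round(p[1])),int(round(p[0]))]=(255,0,0)
cv2.imwrite('pics/c1.png',cv2.resize(im[70:190,265:390],(500,480),interpolation=cv2.INTER_NEAREST)[...,::-1])
E
```

```text
[401 133  35  18 300] [417.9 143. ]
[399 150  40  22 466] [416.9 158.6]
[373 153  12   7  45] [378.3 156. ]
[116 228  10   7  31] [120.7 232.2]
[141 236   9   6  22] [145.5 239. ]
[220 279  26  27 526] [232.5 291.7]
[ 118  287   50   51 1439] [142.7 311.9]
[141 375  21   9  45] [150.  377.5]
clock: 12.7
eef_pos: [0.4332, -0.3643, 0.1904]
eef_rot: [0.607, 0.795, -0.0, 0.0]
ft_force: [0.4, -0.3, 0.3]
width: 0.0852
grasp_force: 0.0
```

View pics/c1.png

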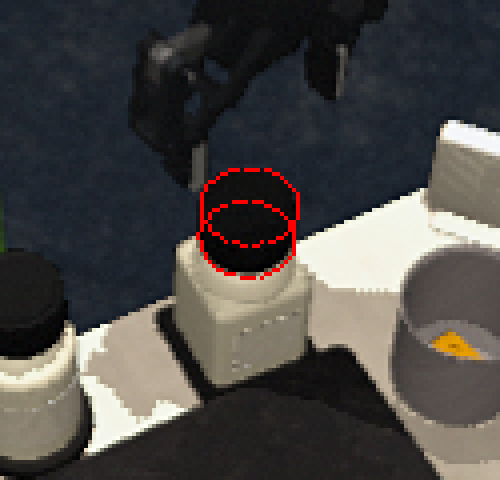

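The overlay matches the black cap of the square-bodied bottle (crop (248,225)), and the fingers are open on both sides of it. I'll lower, grip, and turn 12° counter-clockwise to test the thread.

```bash
python3 -m creep '[0,0,0,0,0,-0.04,1, 0,0,0,0,0,-0.06,1, 0,0,0,0,0,-0.07,1, 0,0,0,0,0,-0.07,1, 0,0,0,0,0,-0.07,0.4, 0,0,0,0,0,-0.07,0.4, 0,0,0,0,0,-0.07,0.4, 0,0,0,0,0,-0.07,0.4]'
python3 -c "
from h import *
s=sensors.state();print(s['wrist_torque'],s['ft_force'])"
python3 -m creep '[0,0,0.05,0,0,0,0.4, 0,0,0.1,0,0,0,0.4, 0,0,0.15,0,0,0,0.4, 0,0,0.2,0,0,0,0.4, 0,0,0.2,0,0,0,0.4]'
python3 -c "
from h import *
s=sensors.state();print(s['wrist_torque'],s['ft_force'],s['joint_positions'])"
```

```text
clock: 13.75
eef_pos: [0.4339, -0.3647, 0.1207]
eef_rot: [0.607, 0.795, 0.0, 0.001]
ft_force: [-1.0, 1.0, 7.1]
width: 0.0506
grasp_force: 61.5
[ 0.2249619   0.08715488 -0.01402488] [-1.03874196  1.04846187  7.06607645]
clock: 14.38
eef_pos: [0.4337, -0.3638, 0.1205]
eef_rot: [0.525, 0.851, 0.001, 0.0]
ft_force: [-0.2, 5.5, 6.6]
width: 0.0507
grasp_force: 64.1
[ 1.22549345  0.06331864 -1.36625597] [-0.24577279  5.5411373   6.55143369] [-0.69888361  0.37749782 -0.15078535  1.04181845  0.00167417  0.40686397]
```

Turning counter-clockwise meets 1.37 N m after 12°. I'll compare the other way.

```bash
python3 -m creep '[0,0,-0.05,0,0,0,0.4, 0,0,-0.1,0,0,0,0.4, 0,0,-0.15,0,0,0,0.4, 0,0,-0.2,0,0,0,0.4, 0,0,-0.25,0,0,0,0.4, 0,0,-0.3,0,0,0,0.4, 0,0,-0.4,0,0,0,0.4, 0,0,-0.4,0,0,0,0.4]'
python3 -c "
from h import *
s=sensors.state();print(s['wrist_torque'],s['ft_force'],s['joint_positions'])"
```

```text
clock: 15.38
eef_pos: [0.4341, -0.3643, 0.1205]
eef_rot: [0.684, 0.73, 0.001, 0.001]
ft_force: [0.8, 2.6, 4.6]
width: 0.0508
grasp_force: 63.8
[ 0.56106547 -0.2327099  -0.00194553] [0.82887353 2.56527187 4.60603357] [-6.98733379e-01  3.77688289e-01 -1.50377605e-01  1.04089113e+00
  9.97314750e-04  8.07048937e-01]
```

Clockwise is free (about 0 N m), so the thread is left-hand. I'll turn on clockwise to about 80° total.

```bash
python3 -m creep '[0,0,-0.12,0,0,0,0.4, 0,0,-0.24,0,0,0,0.4, 0,0,-0.36,0,0,0,0.4, 0,0,-0.48,0,0,0,0.4, 0,0,-0.6,0,0,0,0.4, 0,0,-0.72,0,0,0,0.4, 0,0,-0.84,0,0,0,0.4, 0,0,-0.92,0,0,0,0.4, 0,0,-0.98,0,0,0,0.4, 0,0,-0.98,0,0,0,0.4]'
python3 -c "
from h import *
s=sensors.state();print(s['wrist_torque'],s['ft_force'],s['joint_positions'])"
```

```text
clock: 16.62
eef_pos: [0.4355, -0.3644, 0.1205]
eef_rot: [0.947, 0.323, 0.002, 0.001]
ft_force: [7.2, 2.8, 1.7]
width: 0.0507
grasp_force: 63.4
[ 0.61933004 -1.47025002  0.02140597] [7.23792308 2.79996521 1.66867725] [-0.69814224  0.37822001 -0.14959041  1.03927296  0.00271663  1.78642408]
```

```bash
python3 -m creep '[0,0,0,0,0,0.002,0.4, 0,0,0,0,0,0.004,0.4, 0,0,0,0,0,0.006,0.4, 0,0,0,0,0,0.006,0.4]'
python3 -c "
from h import *
s=sensors.state();print(s['wrist_torque'],s['ft_force'])"
```

```text
clock: 17.12
eef_pos: [0.4355, -0.3647, 0.1262]
eef_rot: [0.946, 0.323, 0.002, 0.001]
ft_force: [7.3, 0.8, -2.4]
width: 0.051
grasp_force: 63.4
[ 0.20708255 -1.62887389  0.06123425] [ 7.27361335  0.78657827 -2.43410843]
```

```bash
python3 -m creep '[0,0,0,0.002,0,0.005,0.4, 0,0,0,0.002,0,0.015,0.4, 0,0,0,0.002,0,0.03,0.4, 0,0,0,0.002,0,0.05,0.4, 0,0,0,0.002,0,0.07,0.4, 0,0,0,0.002,0,0.085,0.4, 0,0,0,0.002,0,0.094,0.4, 0,0,0,0.002,0,0.094,0.4, 0,0,0,0.002,0,0.094,0.4]'
python3 - <<'E'
from h import *
s=grab('side');print(sensors.state()['ft_force'],sensors.state()['eef_rot'])
cv2.imwrite('pics/d1.png',cv2.resize(s['image'][50:190,260:440],(720,560),interpolation=cv2.INTER_CUBIC)[...,::-1])
E
```

```text
clock: 18.25
eef_pos: [0.4351, -0.3642, 0.2186]
eef_rot: [0.947, 0.323, -0.0, -0.0]
ft_force: [0.3, 0.0, -0.4]
width: 0.0506
grasp_force: 63.7
[-0.16134669  0.11789212 -0.63045848] [ 9.46563147e-01  3.22517794e-01 -3.48236358e-04 -5.99809057e-04]
```

View pics/d1.png

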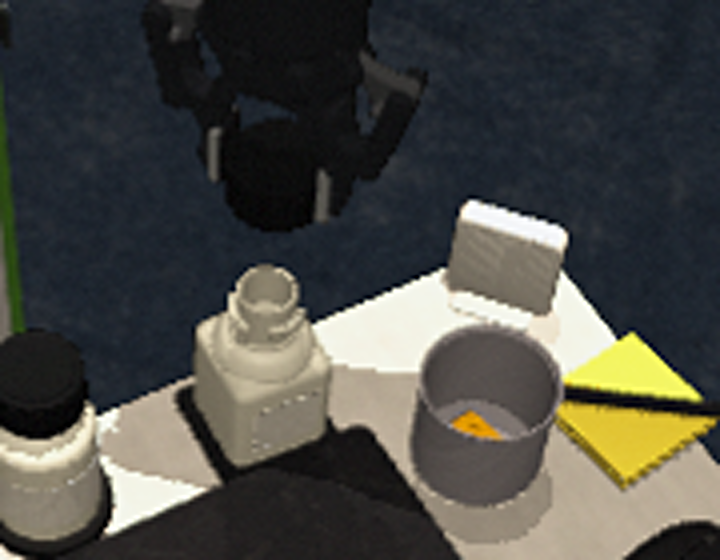

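The crop shows the open mouth at (268,290), with the cap held level in the fingers at (270,175) above it. The orange patch is in the upright beaker at (477,425), and the round bottle's cap is still on. The second cassette is no longer on the bench. I'm handing the job in.

```bash
python3 -c "
from bench import workorder
print(workorder.finish_job())"
```

```text
the job is handed in; nothing more can be done
None
```

I dropped both cassettes into the beaker, then opened the square bottle (left-hand thread) and handed the job in holding its cap level about 9 cm above the mouth; only one cassette is visible in the beaker, but the second is gone from the bench and the gripper.

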